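# Sweep loose nuts off the jig plate into its catch tray

## Robot

A 6-joint arm with a two-finger parallel gripper is mounted at the origin on the work surface. World frame = base frame: x ahead of the robot, y to its left, z up, the work surface at z = 0. Lengths are in m, angles in rad, forces in N, time in s.
With the tool pointing down it reaches from about 0.25 to 0.775 m from the base axis. Payload 4 kg.
Tool frame: the origin (TCP) lies between the finger pads; the fingertips stand nose_length ahead of it and the grasp point (between the pads) lies 3 mm ahead of it (nose_length is the distance from the TCP to the fingertips, in m); z points along the fingers, y is the line along which they close (so a half turn about z gives the same grasp; the last joint's range is limited). The gripper opens to 94 mm and grips with 3 to 60 N. Pads are 16 mm wide; open, the fingers measure 119 mm over their backs; the gripper's body (75 mm by 177 mm) begins 78 mm behind the grasp point.
Start: joints at [-1.239, 0.087, 1.371, -0, 1.684, -0.103], TCP at [0.232, -0.499, 0.205] pointing down, gripper open.
Joint ranges: [-3.1, 3.1], [-0.76, 2.03], [0.27, 2.55], [-1.08, 4.22], [0.17, 2.65], [-2.57, 2.57]. Speed limits (rad/s): [2.79, 2.79, 3.14, 3.14, 3.14, 3.14].

## Interface

Orientations are given as a unit quaternion [w, x, y, z].
In Python, from rig import * gives the robot as it stands. Calls block until the motion is done:
- goto(position, orientation): joint-space move of the TCP to a pose.
- movel(position, rate=0.15, orientation=None): straight line of the TCP; orientation=None keeps the orientation; rate is the mean speed in m/s.
- movej(angles): joint-space move.
- move_gripper(opening, grip_force=None): opening from 0.0 (shut) to 1.0 (fully open); grip_force is the grip in N (None keeps the last); returns when the fingers have stopped.
- pause(seconds).
- ik(position, orientation): joint angles nearest the present ones, or None.
- capture(name): name is "side" or "top"; returns a dict with "img" (480x640x3 uint8, red, green, blue), "z_map" (480x640 float32, m along the optical axis (not along the pixel's ray), 0 where there is no reading), "fx", "fy", "cx", "cy" (pixels), "xyz" and "rotation" of the camera in the world. Camera axes: x right, y up, looking along -z (the intrinsics and any distortion apply to the point x, -y, -z); pixel columns grow to the right and rows downward; lengths in m; the calibration is good to about 2 mm. A picture is of the moment at which its call begins.
A pose or a line that the arm cannot do raises PlanningError and nothing moves.
- finish_job(): hands the job in; it is judged then, once.
Readings, each from a call of its own:
- read_clock(): time.
- read_joints(): joint angles.
- read_joint_vel(): joint speeds.
- read_joint_torque(): joint torques, N m.
- read_ee_pos(): TCP position.
- read_ee_rot(): TCP orientation.
- read_wrist_force(): force on the tool from outside, world axes, zero at the start.
- read_moment(): the same for the moment, N m.
- read_opening(): opening from 0.0 (shut) to 1.0 (fully open).
- read_finger_force(): force on a finger pad.
Only numpy, scipy, OpenCV 4.12 (cv2) and the standard library are available. Lean on these libraries where they do the work, as an engineer would, in place of code of your own. Each camera call takes 0.05 s, during which the arm holds its last target. There are 200 camera calls.

## Task

Three loose hexagon nuts lie on the dark jig plate, in a row with a silver pouch cell and a bolt standing on its head. Sweep the nuts with the fingertips across the plate and over its open edge, so that all three lie in the aluminium catch tray beside it; do not pick any of them up. Leave the pouch cell, the bolt and everything else on the bench where they are.

Things in the scene. Friction and masses are not known exactly. Their poses are not given: they have to be found in the camera images.
- plate: fixed level dark steel plate, top 30 mm above the bench, x = -80 to +55 mm, y = -161 to +161 mm. Origin on the bench (z = 0), x across the plate towards the tray, y along it. Fences 10 mm high at both short ends (|y| 155 to 161 mm), none on the long edges. Nuts, bolt and cell start on it in one row along y, in any order, about 60 mm apart, x = -32 to 0 mm
- plate_edge (a point): middle of the plate's open long edge (x = 55 mm, y = 0 of the plate, at its top face, 30 mm above the bench); beyond it the plate drops straight into the tray. Same axes as the plate
- plate_tray (a point): centre of the inner floor of the fixed aluminium catch tray along the open edge (x = 96 mm of the plate), 3 mm above the bench; inside 82 mm along x and 310 mm along y; end walls 40 mm, far wall 45 mm above the bench, the plate is its fourth side. Same axes as the plate
- nut0_center (a point): centre (half-way up) of one of three alike loose plain steel hexagon nuts, 24 mm across the flats, 27.7 mm across the corners, 13 mm high, 23 to 46 g, with a 13 mm hole, lying flat on the jig plate at any yaw; this centre is 6.5 mm above the plate's top
- nut1_center (a point): centre (half-way up) of one of three alike loose plain steel hexagon nuts, 24 mm across the flats, 27.7 mm across the corners, 13 mm high, 23 to 46 g, with a 13 mm hole, lying flat on the jig plate at any yaw; this centre is 6.5 mm above the plate's top
- nut2_center (a point): centre (half-way up) of one of three alike loose plain steel hexagon nuts, 24 mm across the flats, 27.7 mm across the corners, 13 mm high, 23 to 46 g, with a 13 mm hole, lying flat on the jig plate at any yaw; this centre is 6.5 mm above the plate's top
- bolt: loose steel bolt standing upside down on its hexagon head on the plate, in the row with the nuts: head 24 mm across flats and 10 mm high, shank 12 mm thick up to 50 mm above the plate. Origin at the centre of its underside, z up along the shank. To be left alone
- cell: loose flat silver pouch cell lying on the plate in the row with the nuts: 56 mm along its own x (tabs reach 39 mm from the origin on the +x side), 42 mm along y, 6 mm thick, two small metal tabs at its +x end. Origin at the centre of its underside. To be left alone
- bottle: white round bottle standing on the bench left of the plate, 64 mm across, 150 mm high; origin at the centre of its underside. To be left alone
- driver: screwdriver about 200 mm long, lying on the bench right of the plate along its own x; origin on the bench under the middle of its length. To be left alone
- cup: grey plastic cup on the bench at the right, 70 mm across, 70 mm high; origin at the centre of its underside. To be left alone
- cellbox: white plastic box on the bench at the left, 90 x 120 x 35 mm; origin at the centre of its underside. To be left alone

How it is judged:
At the end, for the whole second after the job is handed in: All three nuts rest in the catch tray (centre inside its inner walls, below 26 mm above the bench, slower than 20 mm/s); cell and bolt within 12 mm of where they began, bolt upright (within 0.3 rad); bottle, screwdriver, cup and white box within 25 mm of where they began (x of nut0_center in the frame of plate between 0.057 and 0.137 m and y of nut0_center in the frame of plate between -0.155 and 0.155 m and z of each of nut0_center, nut1_center, nut2_center in the frame of plate below 0.026 m and linear speed of each of nut0, nut1, nut2 below 0.02 m/s and x of nut1_center in the frame of plate between 0.057 and 0.137 m and y of nut1_center in the frame of plate between -0.155 and 0.155 m and x of nut2_center in the frame of plate between 0.057 and 0.137 m and y of nut2_center in the frame of plate between -0.155 and 0.155 m and distance of each of cell, bolt from where it was at the start of the episode below 0.012 m and distance of each of bottle, driver, cup, cellbox from where it was at the start of the episode below 0.025 m and angle between bolt's own z axis and vertical below 0.3 rad); the robot touches nothing.
It fails at once if a nut is lifted: its centre rises more than 17 mm above where it lies on the plate (height (world z) of any of nut0_center, nut1_center, nut2_center above 0.0535 m).
It fails at once if the pouch cell or the standing bolt on the plate is moved by more than 12 mm or the bolt is knocked over (distance of any of cell, bolt from where it was at the start of the episode above 0.012 m or angle between bolt's own z axis and vertical above 0.3 rad).
It fails at once if the bottle, screwdriver, cup or white box on the bench is moved by more than 25 mm (distance of any of bottle, driver, cup, cellbox from where it was at the start of the episode above 0.025 m).
It also fails if it takes over 48 s, if anything falls off the work surface, if the arm or the gripper's body presses on something with over 40 N, if the wrist force passes 120 N, or if a joint passes its speed limit or range.

## Working session

There is one attempt and no reset: what is moved stays moved. The work goes in short steps, each a Python script; the robot and the scene stay as the last script left them, time stands still between calls to the robot, and variables do not carry over. Pictures are saved under pics/ and viewed, at most 10 in all, crops included, and the job is handed in when it is done.

```bash
mkdir -p pics; ls; python3 - <<'E'
from rig import *
import cv2,numpy as np
for n in("top","side"):
    c=capture(n); cv2.imwrite(f"pics/{n}0.png",c["img"][...,::-1]); np.save(f"{n}0.npy",c,allow_pickle=True)
    print(n,c["fx"],c["fy"],c["cx"],c["cy"],c["xyz"],c["rotation"],[k for k in c])
print(read_clock(),read_ee_pos(),read_ee_rot())
try: print(nose_length)
except Exception as e: print(e)
E
```

```text
pics
top 437.30830206943625 437.30830206943625 324.63285671792227 236.74324871801116 [0.40722947 0.00341014 1.17397057] [ 0.71191159  0.04452203 -0.05355315 -0.69880737] ['img', 'z_map', 'fx', 'fy', 'cx', 'cy', 'xyz', 'rotation']
side 591.9317445804435 591.9317445804435 311.1538392466834 240.43094262094917 [ 0.43094711 -1.1400327   0.81153084] [ 0.87784347  0.47410611 -0.02245302 -0.06411004] ['img', 'z_map', 'fx', 'fy', 'cx', 'cy', 'xyz', 'rotation']
0.1 [ 0.23150972 -0.49836664  0.20353189] [-9.75688782e-04  9.76461936e-01  2.15687552e-01 -1.21467944e-04]
0.022
```

View pics/top0.png

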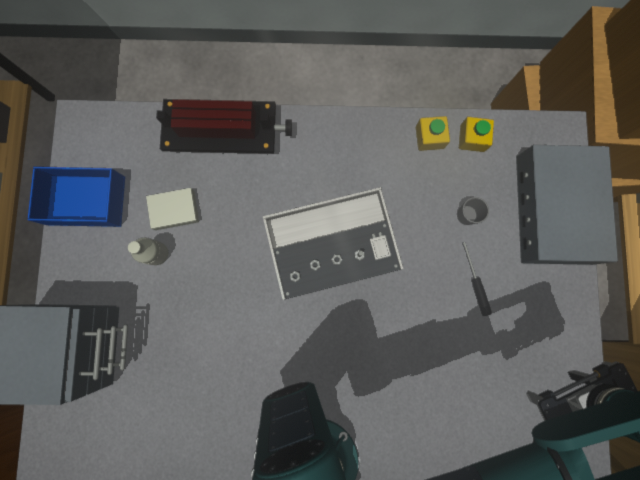

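View pics/side0.png

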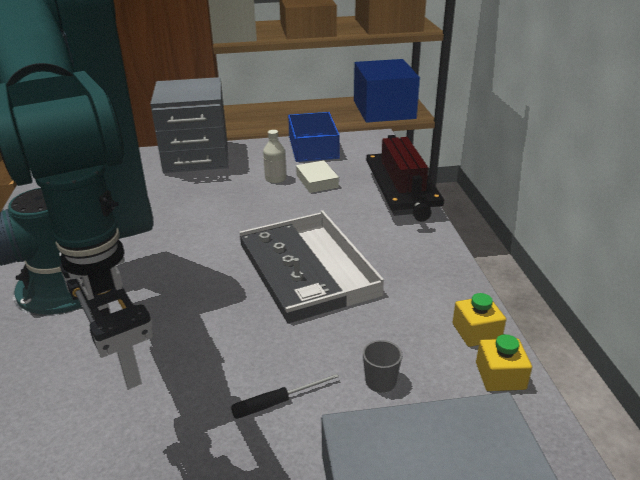

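The top view shows the row at roughly (295,277), (315,265), (337,259) and (360,255), with the cell at (380,246) and the tray on the far side. I still need to tell which of the four is the bolt, so I'll crop both views.

```bash
cat > h.py <<'E'
import numpy as np,cv2
from scipy.spatial.transform import Rotation as R
def ray(c,u,v,z):
    d=R.from_quat(np.roll(c["rotation"],-1)).apply([(u-c["cx"])/c["fx"],-(v-c["cy"])/c["fy"],-1])
    return c["xyz"]+d*(z-c["xyz"][2])/d[2]
E
python3 - <<'E'
from h import *
t=np.load("top0.npy",allow_pickle=True).item(); s=np.load("side0.npy",allow_pickle=True).item()
a=cv2.resize(t["img"][180:305,255:410,::-1],None,fx=4,fy=4,interpolation=cv2.INTER_CUBIC)
b=cv2.resize(s["img"][205:325,230:390,::-1],None,fx=4,fy=4,interpolation=cv2.INTER_CUBIC)
cv2.imwrite("pics/t1.png",a);cv2.imwrite("pics/s1.png",b)
# dark plate mask
g=t["img"].max(2); m=np.zeros_like(g); m[180:305,255:410]=(g[180:305,255:410]<75)
m=cv2.morphologyEx(m,cv2.MORPH_CLOSE,np.ones((3,3)))
cs,_=cv2.findContours(m,0,2); k=max(cs,key=cv2.contourArea); r=cv2.minAreaRect(k)
P=np.array([ray(t,*p,.03)[:2] for p in cv2.boxPoints(r)]);print(P,P.mean(0),np.linalg.norm(P-np.roll(P,1,0),axis=1))
# bright blobs on plate
hull=np.zeros_like(g); cv2.fillPoly(hull,[cv2.boxPoints(((r[0]),(r[1][0]-8,r[1][1]-8),r[2])).astype(int)],1)
n,l,st,ce=cv2.connectedComponentsWithStats(((g>100)&(hull>0)).astype(np.uint8))
for i in range(1,n):
    if st[i,4]>5: print(st[i],ce[i],ray(t,*ce[i],.043))
E
```

```text
[[ 0.40024787 -0.06812142]
 [ 0.40097413 -0.10961193]
 [ 0.39328874 -0.10965631]
 [ 0.39256706 -0.0682047 ]] [ 0.39676945 -0.08889859] [0.00768126 0.04149686 0.00768552 0.04145789]
```

View pics/t1.png

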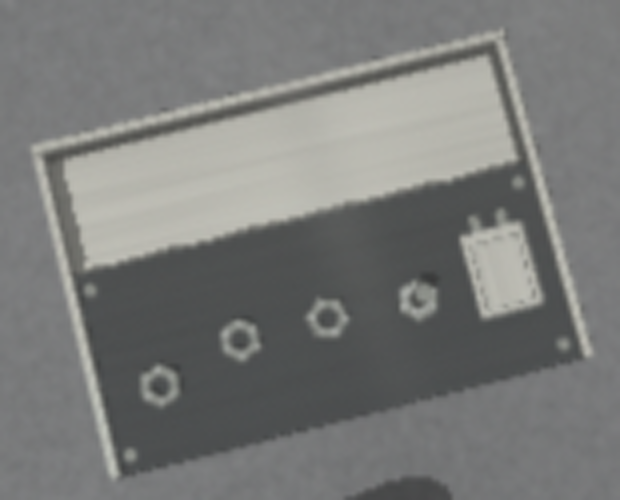

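View pics/s1.png

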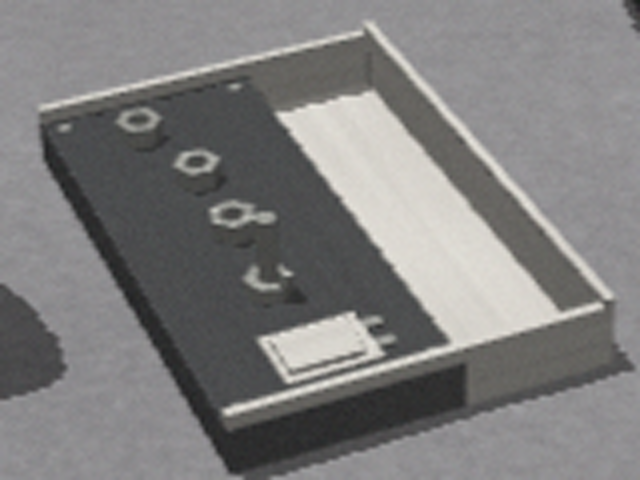

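The third nut (crop 328,319) stands 20-odd mm clear of the bolt, which is fourth at crop (419,300) with its shank visible in the side view. The three leftmost items are the nuts, at crop (159,386), (241,340) and (328,319). Each gets its own sweep, with a nearly shut two-finger cradle.

```bash
cat >> h.py <<'E'
def full(u,v): return (u+.5)/4-.5+255,(v+.5)/4-.5+180
def geom():
    t=np.load("top0.npy",allow_pickle=True).item(); g=t["img"].max(2)
    L,Rr=[ray(t,*full(*p),.03) for p in((85,270),(522,162))]   # open edge ends, y=+-155
    py=(L-Rr)/np.linalg.norm(L-Rr); py[2]=0; px=np.cross(py,[0,0,1.])
    E=(L+Rr)/2; nuts=[]
    for p in((159,386),(241,340),(328,319),(419,300)):
        u,v=full(*p); u0,v0=int(round(u)),int(round(v))
        w=g[v0-7:v0+8,u0-7:u0+8]; b=(w>110)
        ys,xs=np.nonzero(b); nuts.append(ray(t,xs.mean()+u0-7,ys.mean()+v0-7,.043))
    return E,px,py,nuts,np.linalg.norm(L-Rr)
E
cat > q.py <<'E'
from rig import *
from h import *
E,px,py,N,l=geom(); print(E,px,py,l)
t=np.load("top0.npy",allow_pickle=True).item()
for p in((115,478),(590,355)):
    d=ray(t,*full(*p),.04)-E; print("corner",d@px+.055,d@py)
for n in N: d=n-E; print(n,"plate xy",d@px+.055,d@py)
def quat(s): 
    y=s*py; z=np.array([0,0,-1.]); return np.roll(R.from_matrix(np.c_[np.cross(y,z),y,z]).as_quat(),1)
for s in(1,-1):
    print(s,ik(N[0]-.04*px+[0,0,.05],quat(s)),ik(E+.03*px+[0,0,.03],quat(s)))
E
python3 q.py
```

```text
[ 0.57605823 -0.02606725  0.03      ] [ 0.96531724  0.26107974 -0.        ] [-0.26107974  0.96531724  0.        ] 0.29817682217528374
corner -0.08163243801741774 0.16053223130699867
corner -0.07989670450745207 -0.15668044654582436
[0.46172875 0.06658182 0.043     ] plate xy -0.0311754190545167 0.11928485562117404
[0.49247738 0.01554061 0.043     ] plate xy -0.01481905927917055 0.061986056334057654
[ 0.50778221 -0.04128668  0.043     ] plate xy -0.014881501261231271 0.0031339068011345572
[ 0.52011107 -0.09979087  0.043     ] plate xy -0.01825450182406827 -0.05656000875269922
1 [-1.09049285e-03 -1.41739029e-01  1.81760592e+00 -4.44089210e-16
  1.46572577e+00 -1.83602739e+00] [-1.23775584e-01  2.77500442e-01  1.44043655e+00 -4.44089210e-16
  1.42365566e+00 -1.95871248e+00]
-1 [-1.09049285e-03 -1.41739029e-01  1.81760592e+00 -4.44089210e-16
  1.46572577e+00  1.30556526e+00] [-1.23775584e-01  2.77500442e-01  1.44043655e+00 -4.44089210e-16
  1.42365566e+00  1.18288017e+00]
```

```bash
cat > run.py <<'E'
from rig import *
from h import *
E,px,py,N,l=geom()
y=-py; z=np.array([0,0,-1.]); q=np.roll(R.from_matrix(np.c_[np.cross(y,z),y,z]).as_quat(),1)
zt=.03+.0045+nose_length
move_gripper(.085)
for n in N[:3]:
    a=n-.034*px; b=n+(.062-(((n-E)@px)+.055))*px   # finger front ends at x=70 mm
    at=lambda p,h: [p[0],p[1],h]
    goto(at(a,.13),q); movel(at(a,zt),.12); f0=read_wrist_force()
    movel(at(b,zt),.07); print(read_clock(),f0,read_wrist_force())
    movel(at(b,.13),.15)
goto([.30,-.35,.25],q)
for nme in("top","side"):
    c=capture(nme); i=c["img"][175:310,250:415] if nme=="top" else c["img"][205:325,230:390]
    cv2.imwrite(f"pics/{nme}2.png",cv2.resize(i[...,::-1],None,fx=4,fy=4,interpolation=cv2.INTER_CUBIC))
print(read_clock())
E
python3 run.py
```

```text
6.3167 [ 1.31861218  0.02008642 -0.60344611] [0.05620536 0.81826857 1.02832049]
10.025 [0.44711392 0.10863937 0.27052113] [-0.07293347  0.24173282  0.85079483]
13.725 [0.48768115 1.07072222 0.83105327] [-0.69892768  1.14343913 -0.58952263]
16.1167
```

View pics/top2.png

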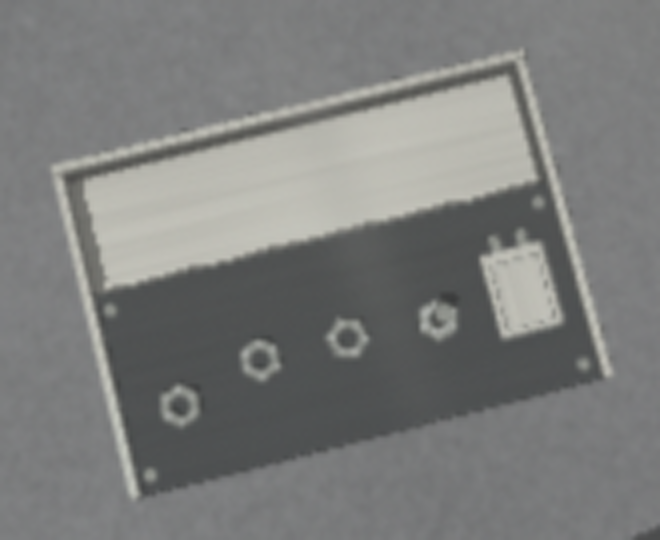

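View pics/side2.png

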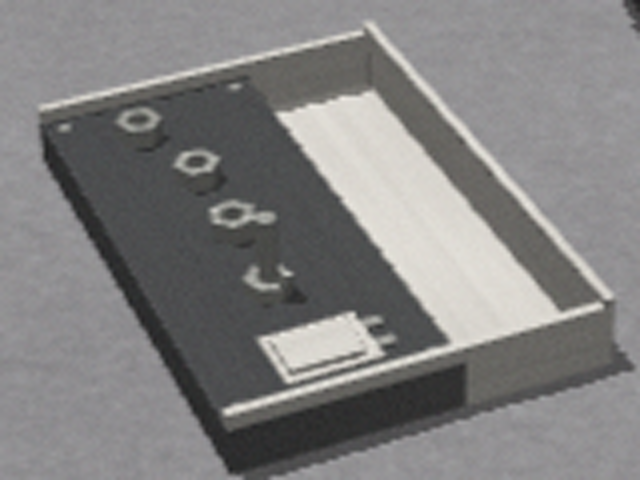

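The nuts haven't moved: the tips either passed above them or didn't close. I'll check at the first start pose.

```bash
python3 - <<'E'
from rig import *
from h import *
E,px,py,N,l=geom()
y=-py; z=np.array([0,0,-1.]); q=np.roll(R.from_matrix(np.c_[np.cross(y,z),y,z]).as_quat(),1)
print(read_opening())
n=N[0];a=n-.034*px
goto([a[0],a[1],.13],q); movel([a[0],a[1],.0565],.12)
print(a,read_ee_pos(),read_ee_rot(),q,read_opening(),read_clock(),read_wrist_force())
c=capture("side"); i=c["img"][165:315,200:400]
cv2.imwrite("pics/side3.png",cv2.resize(i[...,::-1],None,fx=4,fy=4,interpolation=cv2.INTER_CUBIC))
E
```

```text
0.08336925670158589
[0.42890796 0.05770511 0.043     ] [0.42951777 0.05749254 0.05713926] [6.50482215e-05 9.91323189e-01 1.31445725e-01 5.92940677e-04] [-0.          0.99129139  0.13168668  0.        ] 0.08230662306784735 18.5167 [-0.34089347  0.12298566  0.68930394]
```

View pics/side3.png

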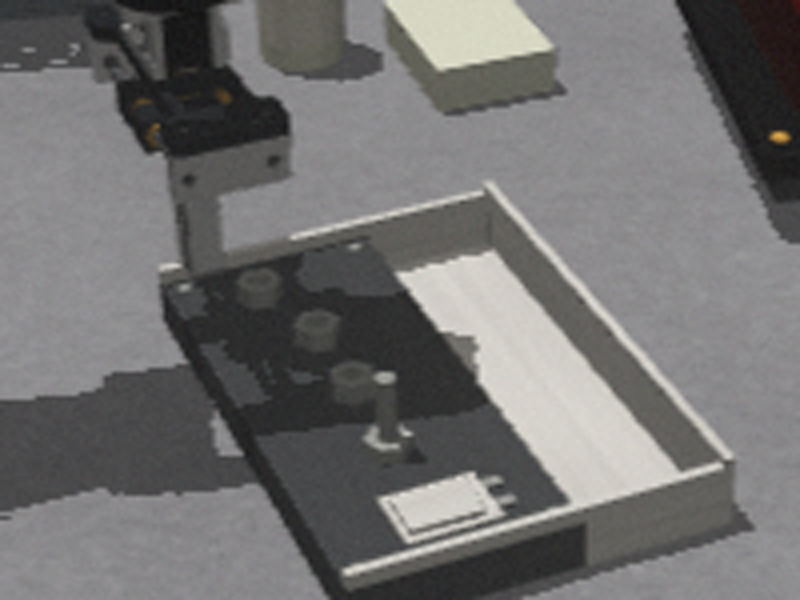

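The pose reads correctly and the opening is 8 mm, with the fingers behind nut 0. So the tips must really be higher than the reported pose and nose length imply. I'll descend with a force guard to find the plate.

```bash
python3 - <<'E'
from rig import *
from h import *
p=read_ee_pos(); f0=read_wrist_force()[2]; z=.0565
x,yv=.42891,.05771
for k in range(16):
    z-=.002; movel([x,yv,z],.05); f=read_wrist_force()
    if abs(f[2]-f0)>4: break
print(z,read_ee_pos(),f,f0,read_clock())
E
```

```text
0.028499999999999977 [0.42937631 0.05773179 0.02934468] [-1.57201786  0.07182096  4.42578258] 0.15778842048807323 22.0667
```

The tips meet the plate at TCP z ≈ 0.029 m, so they sit about 22 mm higher than `nose_length` suggests. I'll redo the sweeps at TCP z = 0.034.

```bash
sed -i 's/^zt=.*/zt=.034/; s/^move_gripper.*/p=read_ee_pos(); movel([p[0],p[1],.09],.15)/; s/at(a,.13),q/at(a,.10),q/; s/at(b,.13)/at(b,.10)/; s/}2.png/}4.png/' run.py
python3 run.py
```

```text
25.5417 [ 0.30968841 -0.11616798  0.84828999] [ 0.26491859  0.34025833 -0.55829107]
29.1333 [ 0.51473101  0.35031163 -0.11791333] [-0.28728524  0.04632889 -0.27349771]
32.725 [ 0.51208425 -0.87922507  0.48825127] [-0.38875815  0.25931187 -0.55058198]
35.0917
```

View pics/top4.png

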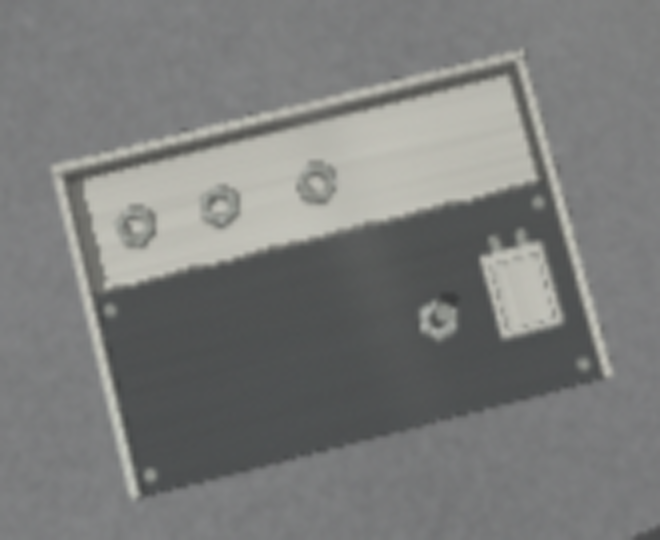

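View pics/side4.png

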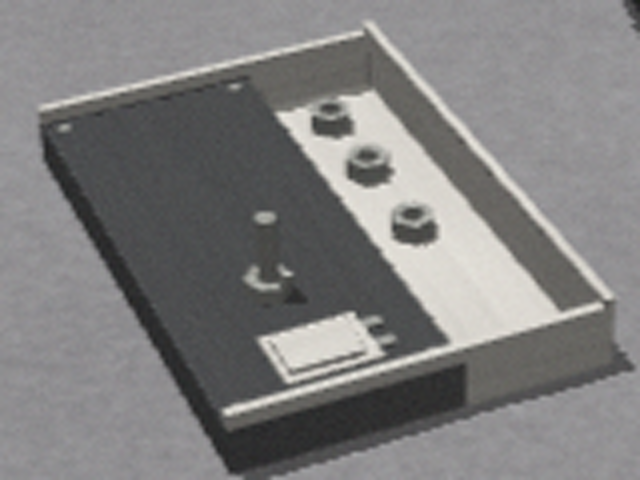

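All three nuts lie flat in the tray, at crop (137,226), (221,206) and (317,182). The bolt and cell haven't moved and the arm is clear.

```bash
python3 -c "
from rig import *
print(finish_job(),read_clock())"
```

```text
the job is handed in; nothing more can be done
the job is handed in; nothing more can be done
```

All three nuts were swept into the catch tray on the second pass (the first passed over them because the fingertips sat about 22 mm higher than `nose_length` implied); the bolt and cell stayed put, and the job was handed in at about 35 s with no verdict shown.

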